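Sort checked sample vials into pass and reject nests

ROBOT

A 6-joint arm with a two-finger parallel gripper is mounted at the origin on a cart in front of the work surface, level with it; the furniture and walls round the work are solid. World frame = base frame: x ahead of the robot, y to its left, z up, the work surface at z = 0. Lengths are in m, angles in rad, forces in N, time in s.
With the tool pointing down it reaches from about 0.375 to 0.9 m from the base axis. Payload 3.1 kg.
Tool frame: the origin (TCP) lies where the fingers leave the gripper's body, on its centre line; the fingertips stand 73 mm ahead of it and the grasp point (between the pads) lies 54 mm ahead of it; z points along the fingers, y is the line along which they close (so a half turn about z gives the same grasp; the last joint's range is limited). The gripper opens to 85 mm and grips with 20 to 120 N. Pads are 22 mm wide; open, the fingers measure 114 mm over their backs; the gripper's body (76 mm by 85 mm) begins 54 mm behind the grasp point. The pads swing forward as they close: fully open they stand 13 mm farther back than shut.
Start: joints at [-1.492, 0.527, 1.433, -0, 1.181, -0.178], TCP at [0.159, -0.604, 0.304] pointing down, gripper open.
Joint ranges: [-3.08, 3.08], [-0.75, 2.2], [0.22, 2.44], [-1.43, 4.57], [0, 2.65], [-2.85, 2.85]. Speed limits (rad/s): [2.79, 2.79, 3.14, 3.14, 3.14, 3.14].

INTERFACE

Orientations are given as a unit quaternion [x, y, z, w].
In Python, from station import manip gives the robot as it stands.
- The arm moves only by the shell command python3 -m crank 'ROWS' [FORCE]. ROWS is JSON, a list of rows, each an object with "dp": the shift along the tool's x, y, z normalised to -1 to 1, where 1 is 50 cm, a list of three; "delta_rot": the turn, a rotation vector about the tool's x, y, z normalised to -1 to 1, where 1 is 2 pi rad, a list of three; "fingers": the opening, from -1 (shut) to 1 (fully open). A call has 1 to 12 rows; each row shifts and turns the commanded pose from where the row before left it, along the tool's axes as they then stand; what a row does not reach is not made up. A row lasts 1/12 s, in which the tool goes at most 41.7 mm and 7.16 degrees, less where a joint would pass 70% of its speed; a pose out of reach is approached as far as the arm can. A call with a number of a shift or a turn outside -1 to 1 is refused whole. A call with a gripper value outside its range is refused whole. The fingers move at their own pace and stop on an object; FORCE is the grip in N (left out, the last holds). Time passes only in rows, so rows that do not move let the fingers close. It gives the time, the measured TCP pose, the force, the opening and the grip force at its end, in the units of the state.
- manip.sense(): the state, without advancing time (a new reading comes with each control period).
- manip.snapshot(name): name is "side" or "top"; returns (picture, depth): 480x640x3 uint8, red, green, blue; 480x640 float32, m along the optical axis (not along the pixel's ray), 0 where there is no reading.
- manip.camera_model(name): a dict with "fx", "fy", "cx", "cy" (pixels), "origin" and "attitude" of the camera in the world. Camera axes: x right, y up, looking along -z (the intrinsics and any distortion apply to the point x, -y, -z); pixel columns grow to the right and rows downward; lengths in m; the calibration is good to about 2 mm. A picture is of the moment at which its call begins. camera_model takes no time and is no camera call.
- manip.sign_off(): hands the job in; it is judged then, once.
The state is a dict: "t": time; "q": joint angles; "qd": joint speeds; "tau": joint torques, N m; "tcp_pos": TCP position; "tool_rot": TCP orientation; "force": force on the tool from outside, world axes, zero at the start; "ft_torque": the same for the moment, N m; "finger_gap": opening from 0.0 (shut) to 1.0 (fully open); "gripper_force": force on a finger pad.
Only numpy, scipy, OpenCV 4.12 (cv2) and the standard library are available. Lean on these libraries where they do the work, as an engineer would, in place of code of your own. Each camera call takes 0.05 s, during which the arm holds its last target. There are 200 camera calls.

TASK

Two seed-sample vials have been checked and marked by the colour of their caps: blue passed, red rejected. Stand the blue-capped vial upright in the nest with the blue tag and the red-capped vial upright in the nest with the red tag, each down on the floor of its nest.

Things in the scene. Friction and masses are not known exactly. Their poses are not given: they have to be found in the camera images.
- blue_vial_centre (a point): centre (half-way up, 39 mm above its foot) of the upright clear sample vial with a blue screw cap; 33 mm diameter body from the foot to 60 mm up, cap 29 mm diameter above it, 78 mm tall in all, 40 to 90 g, loose; z axis up along the vial
- red_vial_centre (a point): the same for the vial with a red screw cap, of the same size. A third such vial, with a white cap, stands near these two and is no part of the job; the vials stand at least 85 mm apart, centre to centre
- blue_nest_floor (a point): centre of the floor of the round recess in the fixed grey nest with the blue tag: a block 100 x 90 x 22 mm, a recess 56 mm wide and 16 mm deep at its middle (its floor is 6 mm above the worktop), the tag a coloured strip 70 mm long on top of and down one 90 mm side, the side facing the robot, its top 25 mm above the worktop; x axis away from the tag, z up
- red_nest_floor (a point): the same for the nest with the red tag, of the same shape. The two nests may stand either way round, left or right
Mind the look-alikes: they are no part of the job. Of the things that look like the part that bears red_vial_centre, the smallest one is meant.

How it is judged:
At the end, for the whole second after the job is handed in: The blue-capped vial stands in the blue-tagged nest and the red-capped vial in the red-tagged nest: each cap up and upright within 10 degrees, its centre within 18 mm of the recess centre seen from above and 31 to 47 mm above the recess floor (39 mm when fully down) (horizontal distance between blue_vial_centre and blue_nest_floor below 0.018 m and z of blue_vial_centre in the frame of blue_nest_floor between 0.031 and 0.047 m and angle between each of blue_vial_centre, red_vial_centre's own z axis and vertical below 0.17 rad and horizontal distance between red_vial_centre and red_nest_floor below 0.018 m and z of red_vial_centre in the frame of red_nest_floor between 0.031 and 0.047 m); the robot touches nothing.
It also fails if it takes over 56 s, if anything falls off the work surface, if the arm or the gripper's body presses on something with over 40 N, if the wrist force passes 120 N, or if a joint passes its speed limit or range.

## Working session

There is one attempt and no reset: what is moved stays moved. The work goes in short steps, Python scripts to look and compute and a shell command to move; the robot and the scene stay as the last step left them, time stands still between calls to the robot, and variables do not carry over. Pictures are saved under pics/ and viewed, at most 10 in all, crops included, and the job is handed in when it is done.

```bash
mkdir -p pics; ls
python3 - <<'E'
from station import manip
import cv2,numpy as np
for n in("top","side"):
    p,d=manip.snapshot(n); cv2.imwrite(f"pics/{n}0.png",p[:,:,::-1]); np.savez(f"{n}0.npz",p=p,d=d)
    print(manip.camera_model(n), (d>0).mean())
s=manip.sense(); print(s['t'],s['tcp_pos'],s['tool_rot'],s['finger_gap'])
E
```

```text
pics
{'fx': 576.2582201166374, 'fy': 576.2582201166374, 'cx': 315.9515217361168, 'cy': 239.63374233857408, 'origin': array([ 0.34395851, -0.01485158,  1.35772097]), 'attitude': array([-0.0382409 ,  0.04853755,  0.71259892, -0.69884514])} 0.9961653645833334
{'fx': 572.3061669935395, 'fy': 572.3061669935395, 'cx': 316.88011843661684, 'cy': 237.02040315178667, 'origin': array([ 0.17754413, -1.13999205,  0.49541229]), 'attitude': array([ 0.5708149 , -0.08547052, -0.11311793,  0.80874562])} 0.9960481770833334
0.1 [ 0.15871825 -0.60398936  0.30304395] [ 9.91771110e-01  1.28019975e-01  6.29198492e-05 -9.73581343e-04] 1.0035984223668049
```

View pics/top0.png

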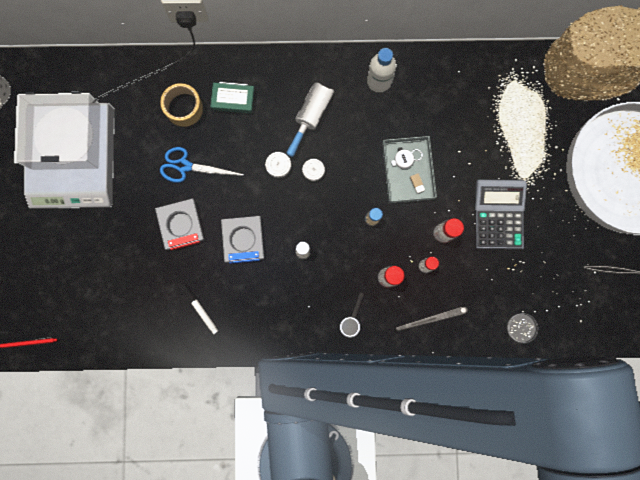

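View pics/side0.png

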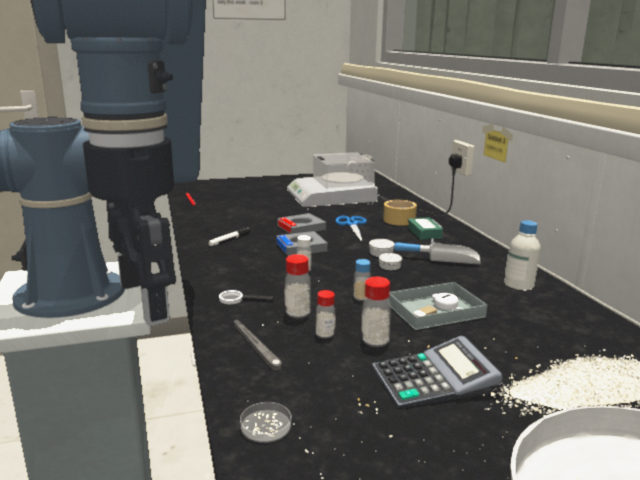

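The top view shows the blue vial at (375,216). The small red vial is at (431,265), with large red look-alikes at (453,229) and (393,276). The red nest is at (180,224), the blue nest at (243,240) and the white vial at (303,250).

```bash
cat > h.py <<'E'
import numpy as np,cv2
from scipy.spatial.transform import Rotation as R
from station import manip
def cloud(n,d):
    c=manip.camera_model(n); v,u=np.mgrid[:480,:640]
    P=np.stack([(u-c['cx'])/c['fx']*d,-(v-c['cy'])/c['fy']*d,-d],-1)
    return P@R.from_quat(c['attitude']).as_matrix().T+c['origin']
def ray(n,u,v,z):
    c=manip.camera_model(n); r=R.from_quat(c['attitude']).apply([(u-c['cx'])/c['fx'],-(v-c['cy'])/c['fy'],-1])
    return (c['origin']+r*(z-c['origin'][2])/r[2])[:2].round(4)
def masks(p):
    h=cv2.cvtColor(p,cv2.COLOR_RGB2HSV); s=(h[...,1]>120)&(h[...,2]>70); H=h[...,0]
    return {'blue':s&(H>98)&(H<125),'red':s&((H<8)|(H>172))}
def tool(x,y,z):  # target TCP in tool-axis row units, and yaw
    s=manip.sense(); r=R.from_quat(s['tool_rot']); return (r.inv().apply(np.array([x,y,z])-s['tcp_pos'])/.5).round(4)
E
python3 - <<'E'
from h import *
for n in('top','side'):
    f=np.load(n+'0.npz'); p,d=f['p'],f['d']; C=cloud(n,d)
    for k,m in masks(p).items():
        N,L,S,_=cv2.connectedComponentsWithStats(m.astype(np.uint8))
        for i in range(1,N):
            if S[i,4]<40: continue
            a=L==i; Q=C[a]; zt=np.percentile(Q[:,2],90); t=a&(C[...,2]>zt-.008)
            v,u=np.nonzero(t); (cu,cv),r=cv2.minEnclosingCircle(np.c_[u,v].astype(np.float32))
            print(n,k,S[i],'ztop',zt.round(3),'med',np.median(Q,0).round(3),'circ',round(cu,1),round(cv,1),round(r,1),ray(n,cu,cv,zt), 'rad mm',r*d[t].mean()/575*1000)
f=np.load('top0.npz');p,d=f['p'],f['d'];C=cloud('top',d)
for nm,(u0,v0) in dict(red=(180,222),blue=(243,238)).items():
    w=np.zeros((480,640),bool);w[v0-32:v0+32,u0-30:u0+30]=1
    t=w&(C[...,2]>.012); 
    t=cv2.morphologyEx(t.astype(np.uint8),cv2.MORPH_OPEN,np.ones((3,3)))
    con,_=cv2.findContours(t,cv2.RETR_CCOMP,cv2.CHAIN_APPROX_NONE)
    for c in con:
        if len(c)>20:
            rr=cv2.minAreaRect(c); print(nm,len(c),rr,ray('top',*rr[0],.022),[ray('top',*q,.022).tolist() for q in cv2.boxPoints(rr)])
    a=t>0; print(np.percentile(C[a][:,2],[10,50,90]), C[v0,u0])
# table check & tall things
print('table', np.median(C[150:160,90+200:110+260][...,2]), C[250,303],C[216,375],C[265,431])
E
```

```text
top blue [379  49  14  16 157] ztop 0.141 med [ 0.905 -0.196  0.138] circ 384.3 55.7 7.6 [ 0.9021 -0.1941] rad mm 16.670467
top blue [287 133  15  23  93] ztop 0.036 med [0.735 0.011 0.033] circ 294.5 144.0 11.9 [0.735  0.0102] rad mm 28.249414
top blue [160 147  33  36 559] ztop 0.011 med [0.696 0.293 0.007] circ 175.9 164.3 17.8 [0.6972 0.2941] rad mm 42.52955
top blue [229 251  30   9 169] ztop 0.028 med [0.475 0.134 0.024] circ 243.4 256.5 14.6 [0.4717 0.1326] rad mm 34.036526
top blue [229 259  31   5  59] ztop 0.022 med [0.463 0.13  0.017] circ 243.5 260.5 14.6 [0.4629 0.1331] rad mm 32.13599
top red [443 218  21  20 328] ztop 0.114 med [ 0.52  -0.337  0.111] circ 453.0 227.0 9.5 [ 0.5195 -0.3349] rad mm 20.840862
top red [168 234  30  13 170] ztop 0.028 med [0.514 0.274 0.024] circ 182.7 239.8 15.1 [0.5133 0.2729] rad mm 35.079735
top red [170 241  30   9  65] ztop 0.023 med [0.503 0.271 0.014] circ 184.0 245.0 14.6 [0.5017 0.271 ] rad mm 33.990444
top red [425 256  14  14 157] ztop 0.081 med [ 0.445 -0.293  0.077] circ 431.1 262.7 6.5 [ 0.4448 -0.2906] rad mm 14.557235
top re
[... 1925 characters left out ...]
0.553, 0.2436], [0.5126, 0.284]]
[0.01751852 0.02159871 0.025457  ] [0.55822076 0.28384157 0.008505  ]
blue 160 ((241.61068725585938, 239.2172393798828), (44.18143844604492, 39.020904541015625), 84.80557250976562) [0.5128 0.1373] [[0.5615, 0.1872], [0.5682, 0.0963], [0.4645, 0.0878], [0.458, 0.1779]]
blue 68 ((241.50003051757812, 238.50003051757812), (24.041629791259766, 24.041629791259766), 45.0) [0.5145 0.1376] [[0.5153, 0.1771], [0.5546, 0.1374], [0.5138, 0.098], [0.4747, 0.1377]]
[0.0179278  0.0216701  0.02580579] [0.51803385 0.13612749 0.0034112 ]
table 0.0001680291200288897 [ 0.47867507 -0.00576969  0.08065237] [ 0.55381198 -0.16990458  0.07222543] [ 0.43987076 -0.29060141  0.07847563]
```

Run:
```python
from h import *
f=np.load('top0.npz');p,d=f['p'],f['d'];C=cloud('top',d);h=cv2.cvtColor(p,cv2.COLOR_RGB2HSV)
w=np.zeros((480,640),bool);w[200:235,360:390]=1
for t in(.045,.066):
    v,u=np.nonzero(w&(C[...,2]>t)); print(t,len(u),cv2.minEnclosingCircle(np.c_[u,v].astype(np.float32)),C[v,u].mean(0).round(4))
v,u=np.nonzero(w&(h[...,0]>95)&(h[...,0]<125)&(h[...,1]>100)&(C[...,2]>.06))
print(len(u),cv2.minEnclosingCircle(np.c_[u,v].astype(np.float32)),C[v,u].max(0)); print(ray('top',375.5,214,.078))
T=C[140:212,380:440].reshape(-1,3);T=T[(T[:,2]>.012)];print('tray',T.min(0),T.max(0))
# neighbour bodies of red vial
for b in ((225,445),(275,393)):
    Q=C[b[0]-18:b[0]+22,b[1]-18:b[1]+18].reshape(-1,3);Q=Q[Q[:,2]>.03];print(Q.min(0).round(3),Q.max(0).round(3))
print('go',tool(.553,-.17,.304))
```

```text
0.045 185 ((369.5, 214.0), 13.463011741638184) [ 0.5526 -0.1651  0.0915]
0.066 136 ((369.5, 214.0), 13.463011741638184) [ 0.5532 -0.1659  0.105 ]
125 ((375.0051574707031, 213.95361328125), 6.37030029296875) [ 0.57212762 -0.15799647  0.08409769]
[ 0.5574 -0.1705]
tray [ 0.34395851 -0.31923     0.01200747] [ 0.74790997 -0.01485158  1.35772097]
[ 0.344 -0.357  0.031] [ 0.544 -0.015  1.358]
[ 0.344 -0.222  0.03 ] [ 0.44  -0.015  1.358]
go [ 9.831e-01 -6.393e-01 -3.000e-04]
```

```bash
A='{"dp":[0.06,-0.039,0],"delta_rot":[0,0,0],"fingers":1}'; python3 -m crank '[{"dp":[0.06,-0.039,0],"delta_rot":[0,0,0],"fingers":1},{"dp":[0.06,-0.039,0],"delta_rot":[0,0,0],"fingers":1},{"dp":[0.06,-0.039,0],"delta_rot":[0,0,0],"fingers":1},{"dp":[0.06,-0.039,0],"delta_rot":[0,0,0],"fingers":1},{"dp":[0.06,-0.039,0],"delta_rot":[0,0,0],"fingers":1},{"dp":[0.06,-0.039,0],"delta_rot":[0,0,0],"fingers":1},{"dp":[0.06,-0.039,0],"delta_rot":[0,0,0],"fingers":1},{"dp":[0.06,-0.039,0],"delta_rot":[0,0,0],"fingers":1},{"dp":[0.06,-0.039,0],"delta_rot":[0,0,0],"fingers":1},{"dp":[0.06,-0.039,0],"delta_rot":[0,0,0],"fingers":1},{"dp":[0.06,-0.039,0],"delta_rot":[0,0,0],"fingers":1},{"dp":[0.06,-0.039,0],"delta_rot":[0,0,0],"fingers":1}]' 40
python3 -m crank '[{"dp":[0.06,-0.039,0],"delta_rot":[0,0,0],"fingers":1},{"dp":[0.06,-0.039,0],"delta_rot":[0,0,0],"fingers":1},{"dp":[0.06,-0.039,0],"delta_rot":[0,0,0],"fingers":1},{"dp":[0.06,-0.039,0],"delta_rot":[0,0,0],"fingers":1},{"dp":[0,0,0],"delta_rot":[0,0,0.0175],"fingers":1},{"dp":[0,0,0],"delta_rot":[0,0,0.0175],"fingers":1},{"dp":[0,0,0],"delta_rot":[0,0,0.0175],"fingers":1},{"dp":[0,0,0],"delta_rot":[0,0,0.0175],"fingers":1},{"dp":[0,0,0],"delta_rot":[0,0,0],"fingers":1},{"dp":[0,0,0],"delta_rot":[0,0,0],"fingers":1}]'
python3 - <<'E'
from h import *
s=manip.sense(); r=R.from_quat(s['tool_rot']).as_matrix(); print(s['t'],s['tcp_pos'],s['q'],'y ang',np.degrees(np.arctan2(r[1,1],r[0,1])),r[:,2],tool(.557,-.170,.098))
p,d=manip.snapshot('top');cv2.imwrite('pics/top1.png',p[:,:,::-1])
E
```

```text
t: 1.1
tcp_pos: [0.4483, -0.2851, 0.3037]
tool_rot: [0.992, 0.128, -0.0, -0.0]
force: [0.4, -0.2, -0.7]
finger_gap: 0.999
gripper_force: 0.0
t: 1.93
tcp_pos: [0.5436, -0.1806, 0.3036]
tool_rot: [0.996, -0.09, -0.0, -0.0]
force: [-0.1, 0.0, -0.5]
finger_gap: 0.999
gripper_force: 0.0
1.9333 [ 0.54361824 -0.18064567  0.30355097] [-5.15827783e-01  4.57821606e-01  1.56587668e+00  7.72946709e-06
  1.11872094e+00  1.23510302e+00] y ang -100.32114525427491 [-7.15596281e-04  4.13761145e-04 -9.99999658e-01] [ 0.0228 -0.0256  0.4111]
```

Correct and descend partway, then the rest.

```bash
python3 -m crank '[{"dp":[0.0228,-0.0256,0],"delta_rot":[0,0,0],"fingers":1},{"dp":[0,0,0.05],"delta_rot":[0,0,0],"fingers":1},{"dp":[0,0,0.05],"delta_rot":[0,0,0],"fingers":1},{"dp":[0,0,0.05],"delta_rot":[0,0,0],"fingers":1},{"dp":[0,0,0.04],"delta_rot":[0,0,0],"fingers":1},{"dp":[0,0,0],"delta_rot":[0,0,0],"fingers":1}]'
python3 - <<'E'
from h import *
s=manip.sense(); print(s['t'],s['tcp_pos'],tool(.557,-.170,.098))
p,d=manip.snapshot('side');cv2.imwrite('pics/side1.png',cv2.resize(p[150:330,260:460,::-1],None,fx=3,fy=3))
E
```

```text
t: 2.48
tcp_pos: [0.555, -0.1693, 0.2049]
tool_rot: [0.996, -0.091, -0.004, -0.002]
force: [0.5, 0.3, -0.7]
finger_gap: 0.999
gripper_force: 0.0
2.4833 [ 0.5549774  -0.16931289  0.20485611] [0.0061 0.0012 0.2137]
```

View pics/side1.png

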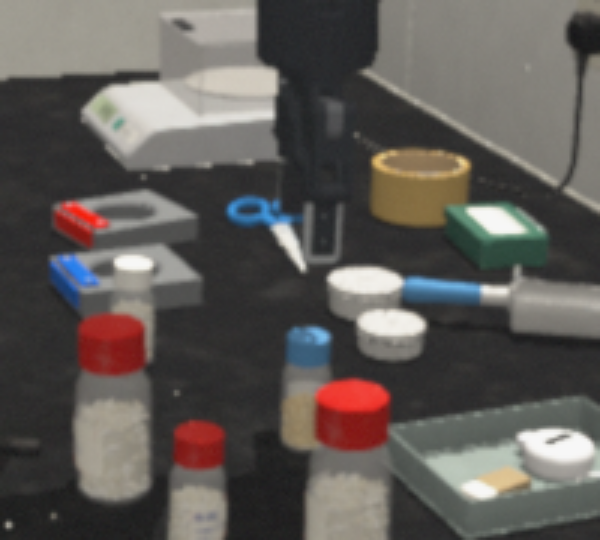

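The view shows the gripper hanging over the blue vial (crop 309,390), with the tray clear to the right. I'll descend and grip.

```bash
python3 -m crank '[{"dp":[0.004,0.001,0.05],"delta_rot":[0,0,0],"fingers":1},{"dp":[0,0,0.05],"delta_rot":[0,0,0],"fingers":1},{"dp":[0,0,0.05],"delta_rot":[0,0,0],"fingers":1},{"dp":[0,0,0.04],"delta_rot":[0,0,0],"fingers":1},{"dp":[0,0,0.022],"delta_rot":[0,0,0],"fingers":1},{"dp":[0,0,0],"delta_rot":[0,0,0],"fingers":1},{"dp":[0,0,0],"delta_rot":[0,0,0],"fingers":1}]'
python3 -m crank '[{"dp":[0,0,0],"delta_rot":[0,0,0],"fingers":-1},{"dp":[0,0,0],"delta_rot":[0,0,0],"fingers":-1},{"dp":[0,0,0],"delta_rot":[0,0,0],"fingers":-1},{"dp":[0,0,0],"delta_rot":[0,0,0],"fingers":-1},{"dp":[0,0,0],"delta_rot":[0,0,0],"fingers":-1},{"dp":[0,0,0],"delta_rot":[0,0,0],"fingers":-1},{"dp":[0,0,0],"delta_rot":[0,0,0],"fingers":-1},{"dp":[0,0,0],"delta_rot":[0,0,0],"fingers":-1},{"dp":[0,0,0],"delta_rot":[0,0,0],"fingers":-1},{"dp":[0,0,0],"delta_rot":[0,0,0],"fingers":-1},{"dp":[0,0,0],"delta_rot":[0,0,0],"fingers":-1},{"dp":[0,0,0],"delta_rot":[0,0,0],"fingers":-1}]' 40
```

```text
t: 3.12
tcp_pos: [0.5599, -0.1715, 0.1038]
tool_rot: [0.996, -0.091, 0.001, 0.0]
force: [-0.0, 0.4, -0.2]
finger_gap: 0.997
gripper_force: 0.0
t: 4.12
tcp_pos: [0.5597, -0.1712, 0.1039]
tool_rot: [0.996, -0.091, 0.001, 0.0]
force: [-0.4, 0.9, 7.6]
finger_gap: 0.365
gripper_force: 39.2
```

```bash
python3 -m crank '[{"dp":[0,0,-0.03],"delta_rot":[0,0,0],"fingers":-1},{"dp":[0,0,-0.05],"delta_rot":[0,0,0],"fingers":-1},{"dp":[0,0,-0.05],"delta_rot":[0,0,0],"fingers":-1},{"dp":[0,0,-0.05],"delta_rot":[0,0,0],"fingers":-1},{"dp":[0,0,-0.05],"delta_rot":[0,0,0],"fingers":-1},{"dp":[0,0,-0.03],"delta_rot":[0,0,0],"fingers":-1},{"dp":[0,0,0],"delta_rot":[0,0,0],"fingers":-1}]'
python3 - <<'E'
from h import *
s=manip.sense(); print(s['t'],s['tcp_pos'],s['finger_gap'],tool(.514,.1375,.2339))
p,d=manip.snapshot('side');cv2.imwrite('pics/side2.png',cv2.resize(p[100:330,260:460,::-1],None,fx=2.5,fy=2.5))
E
```

```text
t: 4.7
tcp_pos: [0.5608, -0.1719, 0.2364]
tool_rot: [0.996, -0.091, 0.003, 0.001]
force: [1.1, -0.4, 0.3]
finger_gap: 0.364
gripper_force: 39.8
4.7 [ 0.56076192 -0.17189481  0.23639294] 0.36434336653701727 [-0.2044 -0.5915  0.0022]
```

View pics/side2.png

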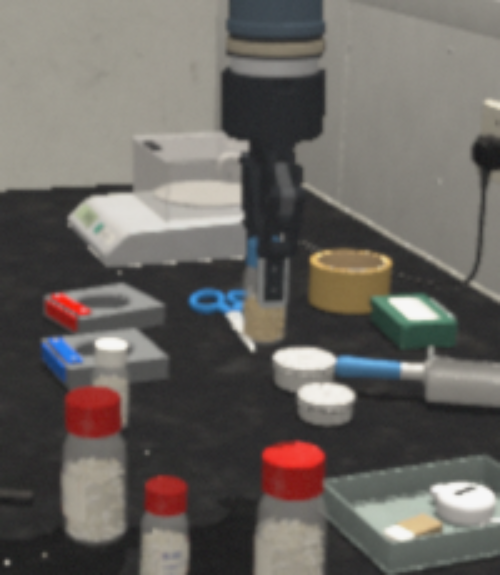

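The blue vial is held upright in the fingers (crop 266,290). Next I'll carry it to the blue nest.

```bash
python3 -m crank '[{"dp":[-0.017,-0.0493,0],"delta_rot":[0,0,0],"fingers":-1},{"dp":[-0.017,-0.0493,0],"delta_rot":[0,0,0],"fingers":-1},{"dp":[-0.017,-0.0493,0],"delta_rot":[0,0,0],"fingers":-1},{"dp":[-0.017,-0.0493,0],"delta_rot":[0,0,0],"fingers":-1},{"dp":[-0.017,-0.0493,0],"delta_rot":[0,0,0],"fingers":-1},{"dp":[-0.017,-0.0493,0],"delta_rot":[0,0,0],"fingers":-1},{"dp":[-0.017,-0.0493,0],"delta_rot":[0,0,0],"fingers":-1},{"dp":[-0.017,-0.0493,0],"delta_rot":[0,0,0],"fingers":-1},{"dp":[-0.017,-0.0493,0],"delta_rot":[0,0,0],"fingers":-1},{"dp":[-0.017,-0.0493,0],"delta_rot":[0,0,0],"fingers":-1},{"dp":[-0.017,-0.0493,0],"delta_rot":[0,0,0],"fingers":-1},{"dp":[-0.017,-0.0493,0],"delta_rot":[0,0,0],"fingers":-1}]'
python3 -m crank '[{"dp":[0,0,0],"delta_rot":[0,0,0],"fingers":-1},{"dp":[0,0,0],"delta_rot":[0,0,0],"fingers":-1}]'
python3 - <<'E'
from h import *
s=manip.sense(); print(s['t'],s['tcp_pos'],s['q'][5],tool(.5135,.1375,.110))
E
```

```text
t: 5.75
tcp_pos: [0.5113, 0.1394, 0.231]
tool_rot: [0.996, -0.091, -0.002, 0.0]
force: [-0.5, 0.5, 0.1]
finger_gap: 0.363
gripper_force: 39.8
t: 5.92
tcp_pos: [0.5114, 0.1393, 0.2312]
tool_rot: [0.996, -0.09, -0.002, 0.0]
force: [-0.5, -0.4, 0.2]
finger_gap: 0.362
gripper_force: 39.8
5.9167 [0.51142743 0.13931089 0.23124797] 1.8061517301271723 [0.0055 0.0025 0.2425]
```

```bash
python3 -m crank '[{"dp":[0.005,0.0025,0.04],"delta_rot":[0,0,0],"fingers":-1},{"dp":[0,0,0.05],"delta_rot":[0,0,0],"fingers":-1},{"dp":[0,0,0.05],"delta_rot":[0,0,0],"fingers":-1},{"dp":[0,0,0.04],"delta_rot":[0,0,0],"fingers":-1},{"dp":[0,0,0.03],"delta_rot":[0,0,0],"fingers":-1},{"dp":[0,0,0.02],"delta_rot":[0,0,0],"fingers":-1},{"dp":[0,0,0],"delta_rot":[0,0,0],"fingers":-1},{"dp":[0,0,0],"delta_rot":[0,0,0],"fingers":-1}]'
python3 - <<'E'
from h import *
s=manip.sense(); print(s['t'],s['tcp_pos'],s['force'],tool(.5135,.1375,.110))
E
```

```text
t: 6.58
tcp_pos: [0.5149, 0.1358, 0.1173]
tool_rot: [0.996, -0.092, -0.001, 0.0]
force: [-0.3, -0.6, -0.9]
finger_gap: 0.363
gripper_force: 39.8
6.5833 [0.51486592 0.13584968 0.11727217] [-0.26613513 -0.59826989 -0.88167399] [-0.0033 -0.0028  0.0145]
```

```bash
python3 -m crank '[{"dp":[-0.003,-0.003,0.006],"delta_rot":[0,0,0],"fingers":-1},{"dp":[0,0,0.004],"delta_rot":[0,0,0],"fingers":-1},{"dp":[0,0,0.002],"delta_rot":[0,0,0],"fingers":-1},{"dp":[0,0,0],"delta_rot":[0,0,0],"fingers":-1},{"dp":[0,0,0],"delta_rot":[0,0,0],"fingers":-1}]'
```

```text
t: 7.0
tcp_pos: [0.514, 0.1385, 0.1124]
tool_rot: [0.996, -0.091, 0.0, -0.0]
force: [0.3, 0.3, -1.2]
finger_gap: 0.362
gripper_force: 39.8
```

```bash
python3 -m crank '[{"dp":[0,0,0.004],"delta_rot":[0,0,0],"fingers":-1},{"dp":[0,0,0.002],"delta_rot":[0,0,0],"fingers":-1},{"dp":[0,0,0],"delta_rot":[0,0,0],"fingers":-1},{"dp":[0,0,0],"delta_rot":[0,0,0],"fingers":-1}]'
```

```text
t: 7.33
tcp_pos: [0.5143, 0.1385, 0.1099]
tool_rot: [0.996, -0.091, 0.001, -0.0]
force: [-0.2, 0.1, 6.1]
finger_gap: 0.361
gripper_force: 40.3
```

Floor contact at 6 N. I'll release and look.

```bash
python3 -m crank '[{"dp":[0,0,0],"delta_rot":[0,0,0],"fingers":0},{"dp":[0,0,0],"delta_rot":[0,0,0],"fingers":0.5},{"dp":[0,0,0],"delta_rot":[0,0,0],"fingers":1},{"dp":[0,0,0],"delta_rot":[0,0,0],"fingers":1},{"dp":[0,0,0],"delta_rot":[0,0,0],"fingers":1},{"dp":[0,0,0],"delta_rot":[0,0,0],"fingers":1},{"dp":[0,0,0],"delta_rot":[0,0,0],"fingers":1},{"dp":[0,0,0],"delta_rot":[0,0,0],"fingers":1}]'
python3 -m crank '[{"dp":[0,0,-0.03],"delta_rot":[0,0,0],"fingers":1},{"dp":[0,0,-0.05],"delta_rot":[0,0,0],"fingers":1},{"dp":[0,0,-0.05],"delta_rot":[0,0,0],"fingers":1},{"dp":[0,0,-0.05],"delta_rot":[0,0,0],"fingers":1},{"dp":[0,0,-0.05],"delta_rot":[0,0,0],"fingers":1},{"dp":[0,0,-0.05],"delta_rot":[0,0,0],"fingers":1},{"dp":[0,0,-0.03],"delta_rot":[0,0,0],"fingers":1},{"dp":[0,0,0],"delta_rot":[0,0,0],"fingers":1}]'
python3 - <<'E'
from h import *
s=manip.sense(); r=R.from_quat(s['tool_rot']).as_matrix(); print(s['t'],s['tcp_pos'],'y ang',np.degrees(np.arctan2(r[1,1],r[0,1])),tool(.445,-.290,.26))
p,d=manip.snapshot('side');cv2.imwrite('pics/side3.png',cv2.resize(p[150:350,230:430,::-1],None,fx=3,fy=3))
E
```

```text
t: 8.0
tcp_pos: [0.5137, 0.1383, 0.1088]
tool_rot: [0.996, -0.091, -0.0, 0.0]
force: [-1.1, 0.4, 0.6]
finger_gap: 1.002
gripper_force: 0.0
t: 8.67
tcp_pos: [0.5155, 0.1385, 0.2674]
tool_rot: [0.996, -0.091, 0.004, -0.001]
force: [0.2, 0.3, -0.1]
finger_gap: 1.002
gripper_force: 0.0
8.6667 [0.5154582  0.13853628 0.26740825] y ang -100.4761832787463 [0.0172 0.8684 0.0133]
```

View pics/side3.png

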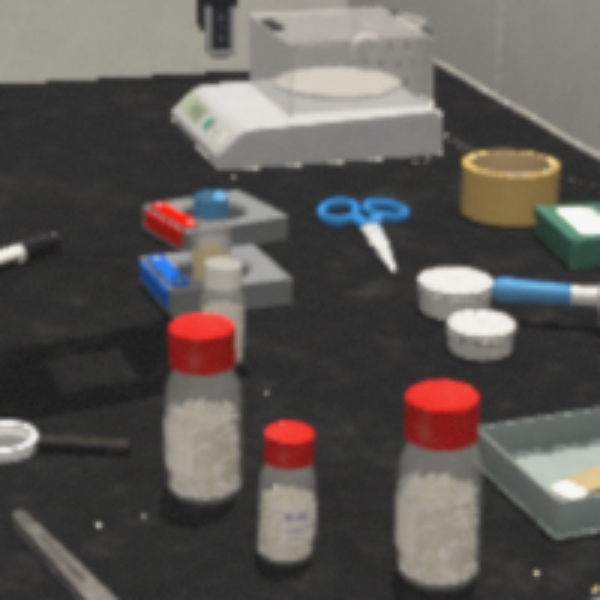

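The blue vial (crop 211,225) stands upright in the blue nest. Now the small red vial (crop 288,490).

```bash
python3 -m crank '[{"dp":[0.0014,0.0723,0],"delta_rot":[0,0,0],"fingers":1},{"dp":[0.0014,0.0723,0],"delta_rot":[0,0,0],"fingers":1},{"dp":[0.0014,0.0723,0],"delta_rot":[0,0,0],"fingers":1},{"dp":[0.0014,0.0723,0],"delta_rot":[0,0,0],"fingers":1},{"dp":[0.0014,0.0723,0],"delta_rot":[0,0,0],"fingers":1},{"dp":[0.0014,0.0723,0],"delta_rot":[0,0,0],"fingers":1},{"dp":[0.0014,0.0723,0],"delta_rot":[0,0,0],"fingers":1},{"dp":[0.0014,0.0723,0],"delta_rot":[0,0,0],"fingers":1},{"dp":[0.0014,0.0723,0],"delta_rot":[0,0,0],"fingers":1},{"dp":[0.0014,0.0723,0],"delta_rot":[0,0,0],"fingers":1},{"dp":[0.0014,0.0723,0],"delta_rot":[0,0,0],"fingers":1},{"dp":[0.0014,0.0723,0],"delta_rot":[0,0,0],"fingers":1}]'
python3 -m crank '[{"dp":[0,0,0],"delta_rot":[0,0,0.019],"fingers":1},{"dp":[0,0,0],"delta_rot":[0,0,0.019],"fingers":1},{"dp":[0,0,0],"delta_rot":[0,0,0.019],"fingers":1},{"dp":[0,0,0],"delta_rot":[0,0,0.019],"fingers":1},{"dp":[0,0,0],"delta_rot":[0,0,0.019],"fingers":1},{"dp":[0,0,0],"delta_rot":[0,0,0.019],"fingers":1},{"dp":[0,0,0],"delta_rot":[0,0,0],"fingers":1},{"dp":[0,0,0],"delta_rot":[0,0,0],"fingers":1}]'
python3 - <<'E'
from h import *
s=manip.sense(); r=R.from_quat(s['tool_rot']).as_matrix(); print(s['t'],s['tcp_pos'],s['q'],'y ang',np.degrees(np.arctan2(r[1,1],r[0,1])),tool(.445,-.290,.1035))
E
```

```text
t: 9.72
tcp_pos: [0.4417, -0.2908, 0.2621]
tool_rot: [0.996, -0.092, -0.001, -0.001]
force: [0.8, 0.3, 0.1]
finger_gap: 0.997
gripper_force: 0.0
t: 10.38
tcp_pos: [0.4426, -0.2893, 0.2625]
tool_rot: [0.901, -0.433, -0.001, -0.0]
force: [0.1, -0.4, -0.6]
finger_gap: 1.0
gripper_force: 0.0
10.3833 [ 0.44255857 -0.28926786  0.26254661] [-7.90437624e-01  4.55918991e-01  1.71546795e+00 -3.62569145e-06
  9.73036883e-01  1.67665987e+00] y ang -141.3541327530034 [ 0.0051 -0.003   0.3181]
```

```bash
python3 -m crank '[{"dp":[0.005,-0.003,0.03],"delta_rot":[0,0,0],"fingers":1},{"dp":[0,0,0.05],"delta_rot":[0,0,0],"fingers":1},{"dp":[0,0,0.05],"delta_rot":[0,0,0],"fingers":1},{"dp":[0,0,0.05],"delta_rot":[0,0,0],"fingers":1},{"dp":[0,0,0.02],"delta_rot":[0,0,0],"fingers":1},{"dp":[0,0,0],"delta_rot":[0,0,0],"fingers":1}]'
python3 - <<'E'
from h import *
s=manip.sense(); print(s['t'],s['tcp_pos'],s['force'],tool(.445,-.290,.1035))
E
```

```text
t: 10.88
tcp_pos: [0.4446, -0.2896, 0.1612]
tool_rot: [0.901, -0.434, -0.003, -0.001]
force: [-0.6, -0.4, 1.5]
finger_gap: 0.998
gripper_force: 0.0
10.8833 [ 0.44455258 -0.28955714  0.16123926] [-0.62519047 -0.38827475  1.482213  ] [ 0.002  -0.0002  0.1155]
```

```bash
python3 -m crank '[{"dp":[0,0,0.03],"delta_rot":[0,0,0],"fingers":1},{"dp":[0,0,0.04],"delta_rot":[0,0,0],"fingers":1},{"dp":[0,0,0.03],"delta_rot":[0,0,0],"fingers":1},{"dp":[0,0,0.013],"delta_rot":[0,0,0],"fingers":1},{"dp":[0,0,0],"delta_rot":[0,0,0],"fingers":1},{"dp":[0,0,0],"delta_rot":[0,0,0],"fingers":1}]'
python3 -m crank '[{"dp":[0,0,0],"delta_rot":[0,0,0],"fingers":-1},{"dp":[0,0,0],"delta_rot":[0,0,0],"fingers":-1},{"dp":[0,0,0],"delta_rot":[0,0,0],"fingers":-1},{"dp":[0,0,0],"delta_rot":[0,0,0],"fingers":-1},{"dp":[0,0,0],"delta_rot":[0,0,0],"fingers":-1},{"dp":[0,0,0],"delta_rot":[0,0,0],"fingers":-1},{"dp":[0,0,0],"delta_rot":[0,0,0],"fingers":-1},{"dp":[0,0,0],"delta_rot":[0,0,0],"fingers":-1},{"dp":[0,0,0],"delta_rot":[0,0,0],"fingers":-1},{"dp":[0,0,0],"delta_rot":[0,0,0],"fingers":-1},{"dp":[0,0,0],"delta_rot":[0,0,0],"fingers":-1},{"dp":[0,0,0],"delta_rot":[0,0,0],"fingers":-1}]' 40
```

```text
t: 11.38
tcp_pos: [0.4462, -0.2911, 0.1081]
tool_rot: [0.901, -0.434, 0.0, 0.0]
force: [-0.8, -0.2, 0.3]
finger_gap: 1.002
gripper_force: 0.0
t: 12.38
tcp_pos: [0.446, -0.2911, 0.1082]
tool_rot: [0.901, -0.435, 0.001, 0.0]
force: [-1.2, 0.7, 5.8]
finger_gap: 0.361
gripper_force: 39.3
```

```bash
python3 -m crank '[{"dp":[0,0,-0.03],"delta_rot":[0,0,0],"fingers":-1},{"dp":[0,0,-0.05],"delta_rot":[0,0,0],"fingers":-1},{"dp":[0,0,-0.05],"delta_rot":[0,0,0],"fingers":-1},{"dp":[0,0,-0.05],"delta_rot":[0,0,0],"fingers":-1},{"dp":[0,0,-0.05],"delta_rot":[0,0,0],"fingers":-1},{"dp":[0,0,-0.05],"delta_rot":[0,0,0],"fingers":-1},{"dp":[0,0,-0.04],"delta_rot":[0,0,0],"fingers":-1},{"dp":[0,0,0],"delta_rot":[0,0,0],"fingers":-1}]'
python3 -m crank '[{"dp":[0,0,0],"delta_rot":[0,0,-0.0167],"fingers":-1},{"dp":[0,0,0],"delta_rot":[0,0,-0.0167],"fingers":-1},{"dp":[0,0,0],"delta_rot":[0,0,-0.0167],"fingers":-1},{"dp":[0,0,0],"delta_rot":[0,0,-0.0167],"fingers":-1},{"dp":[0,0,0],"delta_rot":[0,0,-0.0167],"fingers":-1},{"dp":[0,0,0],"delta_rot":[0,0,-0.0167],"fingers":-1},{"dp":[0,0,0],"delta_rot":[0,0,-0.0167],"fingers":-1},{"dp":[0,0,0],"delta_rot":[0,0,-0.0167],"fingers":-1},{"dp":[0,0,0],"delta_rot":[0,0,-0.0167],"fingers":-1},{"dp":[0,0,0],"delta_rot":[0,0,-0.0167],"fingers":-1},{"dp":[0,0,0],"delta_rot":[0,0,0],"fingers":-1}]'
python3 - <<'E'
from h import *
s=manip.sense(); print(s['t'],s['tcp_pos'],s['q'],tool(.552,.2833,.255))
p,d=manip.snapshot('side');cv2.imwrite('pics/side4.png',cv2.resize(p[130:350,230:430,::-1],None,fx=2.7,fy=2.7))
E
```

```text
t: 13.05
tcp_pos: [0.4473, -0.2919, 0.2712]
tool_rot: [0.901, -0.435, 0.004, 0.001]
force: [0.8, 0.4, -0.9]
finger_gap: 0.364
gripper_force: 40.0
t: 13.97
tcp_pos: [0.4453, -0.2902, 0.266]
tool_rot: [0.997, 0.076, -0.001, -0.001]
force: [-0.6, 0.3, -0.2]
finger_gap: 0.365
gripper_force: 40.0
13.9667 [ 0.44529415 -0.29020232  0.26601922] [-7.88011570e-01  4.54282231e-01  1.70539815e+00  1.35389272e-04
  9.84527247e-01  6.31059035e-01] [ 0.3843 -1.1016  0.0239]
```

View pics/side4.png

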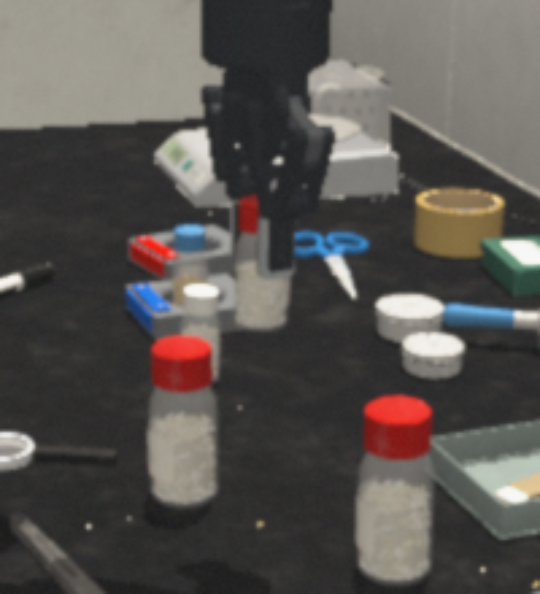

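The small red vial is held upright (crop 262,270) and both large bottles are undisturbed. Next I'll carry it to the red nest.

```bash
python3 -m crank '[{"dp":[0.0226,-0.0648,0],"delta_rot":[0,0,0],"fingers":-1},{"dp":[0.0226,-0.0648,0],"delta_rot":[0,0,0],"fingers":-1},{"dp":[0.0226,-0.0648,0],"delta_rot":[0,0,0],"fingers":-1},{"dp":[0.0226,-0.0648,0],"delta_rot":[0,0,0],"fingers":-1},{"dp":[0.0226,-0.0648,0],"delta_rot":[0,0,0],"fingers":-1},{"dp":[0.0226,-0.0648,0],"delta_rot":[0,0,0],"fingers":-1},{"dp":[0.0226,-0.0648,0],"delta_rot":[0,0,0],"fingers":-1},{"dp":[0.0226,-0.0648,0],"delta_rot":[0,0,0],"fingers":-1},{"dp":[0.0226,-0.0648,0],"delta_rot":[0,0,0],"fingers":-1},{"dp":[0.0226,-0.0648,0],"delta_rot":[0,0,0],"fingers":-1},{"dp":[0.0226,-0.0648,0],"delta_rot":[0,0,0],"fingers":-1},{"dp":[0.0226,-0.0648,0],"delta_rot":[0,0,0],"fingers":-1}]'
python3 -m crank '[{"dp":[0.0226,-0.0648,0],"delta_rot":[0,0,0],"fingers":-1},{"dp":[0.0226,-0.0648,0],"delta_rot":[0,0,0],"fingers":-1},{"dp":[0.0226,-0.0648,0],"delta_rot":[0,0,0],"fingers":-1},{"dp":[0.0226,-0.0648,0],"delta_rot":[0,0,0],"fingers":-1},{"dp":[0.0226,-0.0648,0],"delta_rot":[0,0,0],"fingers":-1},{"dp":[0,0,0],"delta_rot":[0,0,0],"fingers":-1},{"dp":[0,0,0],"delta_rot":[0,0,0],"fingers":-1}]'
python3 - <<'E'
from h import *
s=manip.sense(); print(s['t'],s['tcp_pos'],tool(.552,.2833,.1142))
E
```

```text
t: 15.02
tcp_pos: [0.5214, 0.1157, 0.2668]
tool_rot: [0.997, 0.073, -0.001, -0.0]
force: [-0.3, -0.2, -1.6]
finger_gap: 0.366
gripper_force: 40.0
t: 15.6
tcp_pos: [0.5529, 0.2843, 0.2663]
tool_rot: [0.997, 0.076, -0.001, 0.0]
force: [-0.2, -0.8, -1.2]
finger_gap: 0.363
gripper_force: 40.1
15.6 [0.55289379 0.2842653  0.26629135] [-0.0017  0.0015  0.3042]
```

```bash
python3 -m crank '[{"dp":[-0.0017,0.0015,0.04],"delta_rot":[0,0,0],"fingers":-1},{"dp":[0,0,0.05],"delta_rot":[0,0,0],"fingers":-1},{"dp":[0,0,0.05],"delta_rot":[0,0,0],"fingers":-1},{"dp":[0,0,0.05],"delta_rot":[0,0,0],"fingers":-1},{"dp":[0,0,0.045],"delta_rot":[0,0,0],"fingers":-1},{"dp":[0,0,0.03],"delta_rot":[0,0,0],"fingers":-1},{"dp":[0,0,0.02],"delta_rot":[0,0,0],"fingers":-1},{"dp":[0,0,0],"delta_rot":[0,0,0],"fingers":-1},{"dp":[0,0,0],"delta_rot":[0,0,0],"fingers":-1}]'
python3 - <<'E'
from h import *
s=manip.sense(); print(s['t'],s['tcp_pos'],s['force'],tool(.552,.2833,.1142))
E
```

```text
t: 16.35
tcp_pos: [0.5526, 0.2808, 0.1247]
tool_rot: [0.997, 0.074, -0.001, 0.0]
force: [0.0, 0.7, -0.4]
finger_gap: 0.366
gripper_force: 40.1
16.35 [0.55263308 0.28083641 0.12465097] [ 0.04155498  0.66198518 -0.44069732] [-0.0005 -0.0051  0.0209]
```

```bash
python3 -m crank '[{"dp":[0,-0.005,0.008],"delta_rot":[0,0,0],"fingers":-1},{"dp":[0,0,0.006],"delta_rot":[0,0,0],"fingers":-1},{"dp":[0,0,0.004],"delta_rot":[0,0,0],"fingers":-1},{"dp":[0,0,0],"delta_rot":[0,0,0],"fingers":-1},{"dp":[0,0,0],"delta_rot":[0,0,0],"fingers":-1}]'
```

```text
t: 16.77
tcp_pos: [0.5524, 0.2843, 0.1162]
tool_rot: [0.997, 0.075, 0.0, -0.0]
force: [0.8, 0.2, -0.7]
finger_gap: 0.364
gripper_force: 40.1
```

```bash
python3 -m crank '[{"dp":[0,0,0.003],"delta_rot":[0,0,0],"fingers":-1},{"dp":[0,0,0.002],"delta_rot":[0,0,0],"fingers":-1},{"dp":[0,0,0],"delta_rot":[0,0,0],"fingers":-1},{"dp":[0,0,0],"delta_rot":[0,0,0],"fingers":-1}]'
```

```text
t: 17.1
tcp_pos: [0.5527, 0.2843, 0.1142]
tool_rot: [0.997, 0.075, 0.001, -0.0]
force: [-0.2, -0.5, 4.2]
finger_gap: 0.364
gripper_force: 40.5
```

```bash
python3 -m crank '[{"dp":[0,0,0],"delta_rot":[0,0,0],"fingers":0},{"dp":[0,0,0],"delta_rot":[0,0,0],"fingers":0.5},{"dp":[0,0,0],"delta_rot":[0,0,0],"fingers":1},{"dp":[0,0,0],"delta_rot":[0,0,0],"fingers":1},{"dp":[0,0,0],"delta_rot":[0,0,0],"fingers":1},{"dp":[0,0,0],"delta_rot":[0,0,0],"fingers":1},{"dp":[0,0,0],"delta_rot":[0,0,0],"fingers":1},{"dp":[0,0,0],"delta_rot":[0,0,0],"fingers":1}]'
python3 -m crank '[{"dp":[0,0,-0.03],"delta_rot":[0,0,0],"fingers":1},{"dp":[0,0,-0.05],"delta_rot":[0,0,0],"fingers":1},{"dp":[0,0,-0.05],"delta_rot":[0,0,0],"fingers":1},{"dp":[0,0,-0.05],"delta_rot":[0,0,0],"fingers":1},{"dp":[0,0,-0.05],"delta_rot":[0,0,0],"fingers":1},{"dp":[0,0,-0.05],"delta_rot":[0,0,0],"fingers":1},{"dp":[0,0.06,-0.03],"delta_rot":[0,0,0],"fingers":1},{"dp":[0,0.07,0],"delta_rot":[0,0,0],"fingers":1},{"dp":[0,0.07,0],"delta_rot":[0,0,0],"fingers":1},{"dp":[0,0.07,0],"delta_rot":[0,0,0],"fingers":1},{"dp":[0,0.07,0],"delta_rot":[0,0,0],"fingers":1},{"dp":[0,0.07,0],"delta_rot":[0,0,0],"fingers":1}]'
python3 -m crank '[{"dp":[0,0.07,0],"delta_rot":[0,0,0],"fingers":1},{"dp":[0,0.07,0],"delta_rot":[0,0,0],"fingers":1},{"dp":[0,0.07,0],"delta_rot":[0,0,0],"fingers":1},{"dp":[0,0.07,0],"delta_rot":[0,0,0],"fingers":1},{"dp":[0,0.07,0],"delta_rot":[0,0,0],"fingers":1},{"dp":[0,0,0],"delta_rot":[0,0,0],"fingers":1},{"dp":[0,0,0],"delta_rot":[0,0,0],"fingers":1}]'
python3 - <<'E'
from h import *
p,d=manip.snapshot('top');C=cloud('top',d)
P2,_=manip.snapshot('side')
cv2.imwrite('pics/end.png',np.hstack([cv2.resize(x[:,:,::-1],None,fx=3,fy=3) for x in (p[180:290,150:280],P2[170:280,230:360])]))
E
```

```text
t: 17.77
tcp_pos: [0.5523, 0.2842, 0.1133]
tool_rot: [0.997, 0.075, -0.0, 0.0]
force: [0.8, -0.0, -0.1]
finger_gap: 0.994
gripper_force: 0.0
t: 18.77
tcp_pos: [0.5829, 0.08, 0.2686]
tool_rot: [0.997, 0.075, 0.0, 0.0]
force: [1.1, -0.1, -0.0]
finger_gap: 1.0
gripper_force: 0.0
t: 19.35
tcp_pos: [0.6092, -0.0937, 0.2683]
tool_rot: [0.997, 0.073, 0.0, -0.0]
force: [-0.7, 1.1, -0.6]
finger_gap: 1.001
gripper_force: 0.0
```

View pics/end.png

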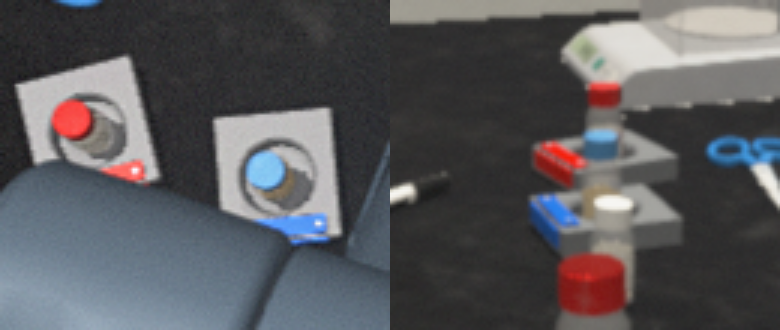

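Both vials stand upright inside their recesses (red cap at crop 72,118, blue cap at 265,170). I'll do a quick numeric check, then hand in.

Run:
```python
from h import *
a=ray('top',174,219.3,.084); b=ray('top',238.3,236.7,.084)
ea=np.hypot(*(a-[.552,.2833])); eb=np.hypot(*(b-[.5138,.1375])); print(a,b,ea,eb)
if max(ea,eb)<.014: print(manip.sign_off())
```

```text
[0.5526 0.2805] [0.5108 0.1376] 0.0028635642126552266 0.003001666203960729
the job is handed in; nothing more can be done
None
```

The blue-capped vial is standing upright in the blue-tagged nest and the small red-capped vial in the red-tagged nest, each measured about 3 mm from its recess centre, and I handed the job in at about 19.5 s of the 56 s allowed; no verdict was returned.

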